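# Carton to the detector bay, test stick held over it

### The job

Push the carton along the rollers, without lifting it off them, until it is fully home against the end stop of the detector bay. Then draw the test stick that stands in the sloping holder out of its pocket, turn it level and hold it about 5 cm above the middle of the carton, touching nothing but the gripper. The program finishes while still holding the stick there.

Things in the scene. Friction and masses are not known exactly. Their poses are not given: they have to be found in the camera images.
- conveyor: Low roller conveyor fixed to the bench, 400 mm long (own y), 13 free rollers, tops at z = 45 mm. Origin on the bench under its middle. Side rails 106 mm apart inside, 118 outside, 57 high. Carton travels to +y into the detector bay: grey cheeks 85 mm high, 30 thick, on both sides from y = 115 to 200 mm, end stop plate at y = 200 mm, 85 high. A carton left at rest stays.
- bay_home (a point): Where the middle of the carton (half-way up) is when it is fully home: in the conveyor frame x = 0, y = 155 mm, z = 80 mm. Axes as the conveyor.
- carton_mid (a point): Middle (half-way up) of the brown cardboard carton on the rollers: 100 mm across (own x), 90 mm along the conveyor (own y), 70 mm high, about 0.4 kg; 3 mm free to each rail. Its top is 115 mm above the bench. It starts somewhere along the -y half of the conveyor.
- stick_holder: Holder fixed to the bench, origin on the bench: steel base plate 110 x 80 x 8 mm (middle at x = -10 mm) with a white pocket that leans 40 degrees from upright towards the holder's own -x, roughly towards the robot; the way out is (-0.643, 0, 0.766) in the holder frame. Inside 26 mm (own y) by 12 mm, 50 mm deep along the slope; walls 5 mm.
- pocket_mouth (a point): Centre of the mouth of the pocket, at (-20, 0, 54) mm in the holder frame; axes as the holder.
- stick_mid (a point): Middle of the test stick in the holder, a flat bar 150 mm long (own y, up out of the pocket at first), 22 wide (own x, along the holder's y at first), 9 thick (own z), 35 g. It stands loosely, up to 6 degrees of play; 100 mm is outside, the middle 25 mm beyond the mouth. Pinch it across the 22 mm. A similar stick lying flat near the bench's front edge is not meant.
Things that resemble listed ones, but are neither listed nor needed, are in the scene too. What is shaped like the part that bears carton_mid but yellow is not meant. What is shaped like the stick_holder but blue is not meant.

How it is judged:
By the outcome, as a careful person would: the job done as asked, in the order asked, and still so for the second after the job is handed in, while the arm keeps its last pose, push and grip.
It also fails if it takes over 61 s, if anything falls off the work surface, if the arm or the gripper's body presses on something with over 40 N, if the wrist force passes 120 N, or if a joint passes its speed limit or range.

### The arm

A 6-joint arm with a two-finger parallel gripper is mounted at the origin on a cart in front of the work surface, level with it; the furniture and walls round the work are solid. World frame = base frame: x ahead of the robot, y to its left, z up, the work surface at z = 0. Lengths are in mm, angles in rad, forces in N, time in s.
With the tool pointing down it reaches from about 350 to 775 mm from the base axis. Payload 7.3 kg.
Tool frame: the origin (TCP) lies at the very end of the fingers, on their centre line; the grasp point (between the pads) lies 19 mm behind it; x points along the fingers, y is the direction in which the jaws open and shut, and the axes are right-handed (so a half turn about x gives the same grasp; the last joint's range is limited). The gripper opens to 92 mm and grips with 3 to 60 N. Pads are 19 mm wide; open, the fingers measure 130 mm over their backs; the gripper's body (75 mm by 190 mm) begins 47 mm behind the grasp point.
Start: joints at [-1.313, 0.342, 1.524, -0, 1.275, -0.146], TCP at [206.305, -482.79, 193.841] pointing down, gripper open.
Joint ranges: [-2.53, 2.53], [-0.77, 2.02], [0.04, 2.7], [-1, 4.14], [0.28, 2.66], [-3.11, 3.11]. Speed limits (rad/s): [2.57, 2.57, 3.14, 3.14, 3.14, 3.14].

### API

Orientations are given as [roll, pitch, yaw] about the fixed x, y, z axes, in that order (R = Rz(yaw) Ry(pitch) Rx(roll)).
In Python, from plant import bot gives the robot as it stands.
- The arm moves only by the tool step_arm, never from a script. Its argument "targets" is a list that holds one entry, the list of rows, each a list of 4 numbers: the shift along the tool's x, y, z in m, then the turn about the tool's x in degrees. A call has exactly 5 rows; each row is the pose to reach, as a shift and turn from the pose measured when the call began, along the tool's axes at that moment; what a row does not reach only later rows make up. A row lasts 1/12 s, in which the tool goes at most 41.7 mm and 7.16 degrees, less where a joint would pass 70% of its speed; a pose out of reach is approached as far as the arm can. A call with a gripper value outside its range is refused whole. "jaw" is the closure, from 0 (fully open) to 1 (shut), set as the call begins (left out, the last holds). The fingers move at their own pace and stop on an object; the grip force is fixed at half the most. Time passes only in rows, so rows that repeat a pose let the fingers close, or fill a call up. It gives the time, the measured TCP pose, the force and the opening at its end, in the units of the state.
- bot.get_obs(): the state, without advancing time (a new reading comes with each control period).
- bot.capture(name): name is "scene" or "top" or "wrist"; returns a dict with "color" (480x640x3 uint8, red, green, blue), "depth" (480x640 float32, mm along the optical axis (not along the pixel's ray), 0 where there is no reading), "fov_y" (degrees; the focal length in pixels is half the picture's height over the tangent of half this angle, whatever the lens; pixels are square), "cx", "cy" (the principal point, pixels), "dist_coeffs" ([k1, k2, p1, p2, k3] as OpenCV has them; the pictures are not rectified), "rvec" (rotation vector, rad) and "tvec" (3), from world to camera coordinates, as OpenCV has them. Camera axes: x right, y down, z forward; pixel columns grow to the right and rows downward; lengths in mm; the calibration is good to about 2 mm. A picture is of the moment at which its call begins.
- bot.close_job(): hands the job in, once; it reports no verdict.
The state is a dict: "time": time; "joint_positions": joint angles; "dq": joint speeds; "tau": joint torques, N m; "tool_pos": TCP position; "tcp_rot": TCP orientation; "contact_force": force on the tool from outside, world axes, zero at the start; "moment": the same for the moment, N m; "grip_width": finger opening in mm.
Only numpy, scipy, OpenCV 4.12 (cv2) and the standard library are available. Lean on these libraries where they do the work, as an engineer would, in place of code of your own. Each camera call takes 0.05 s, during which the arm holds its last target. There are 200 camera calls.

## Working session

There is one attempt and no reset: what is moved stays moved. The work goes in short steps, Python scripts to look and compute and a tool call to move; the robot and the scene stay as the last step left them, time stands still between calls to the robot, and variables do not carry over. Pictures are saved under pics/ and viewed, about 8 in all and at most 12, crops included, and the job is handed in when it is done.

Besides the shell and the picture viewer there is one more tool, called as name(argument=value, ...) on one line, values as JSON. step_arm: Moves the arm, as the interface text tells. Its arguments: {"type":"object","properties":{"targets":{"type":"array","items":{"type":"array","items":{"type":"array","items":{"type":"number"}}}},"jaw":{"type":"number"}},"required":["targets"]}

```bash
ls; mkdir -p pics
cat > h.py <<'E'
import numpy as np, cv2
from scipy.spatial.transform import Rotation as Ro
from plant import bot
def K(c):
    f=240/np.tan(np.radians(c["fov_y"])/2); return np.array([[f,0,c["cx"]],[0,f,c["cy"]],[0,0,1.]])
def cap(n,fn=None):
    c=bot.capture(n)
    np.save(f"pics/{fn or n}.npy",c,allow_pickle=True)
    cv2.imwrite(f"pics/{fn or n}.png",c["color"][:,:,::-1]); return c
def load(fn): return np.load(f"pics/{fn}.npy",allow_pickle=True).item()
def cloud(c):
    v,u=np.mgrid[0:480,0:640]
    return pts(c,np.c_[u.ravel(),v.ravel()]).reshape(480,640,3)
def pts(c,uv,z=None):
    uv=np.array(uv,float).reshape(-1,2)
    n=cv2.undistortPoints(uv.reshape(-1,1,2),K(c),np.array(c["dist_coeffs"],float)).reshape(-1,2)
    r=np.c_[n,np.ones(len(n))]; R=cv2.Rodrigues(np.array(c["rvec"],float))[0]; t=np.array(c["tvec"],float).ravel()
    o=-R.T@t; d=r@R
    if z is None:
        i=uv.astype(int); dep=c["depth"][i[:,1],i[:,0]].astype(float)
        p=o+d*dep[:,None]; p[dep==0]=np.nan; return p
    return o+d*((z-o[2])/d[:,2])[:,None]
def crop(c,fn,x0,y0,x1,y1,s):
    cv2.imwrite(f"pics/{fn}.png",cv2.resize(c["color"][y0:y1,x0:x1,::-1],None,fx=s,fy=s,interpolation=cv2.INTER_CUBIC))
def proj(c,p): return cv2.projectPoints(np.array(p,float).reshape(-1,1,3),np.array(c["rvec"],float),np.array(c["tvec"],float),K(c),np.array(c["dist_coeffs"],float))[0].reshape(-1,2)
E
python3 - <<'E'
from h import *
cap("scene");cap("top")
o=bot.get_obs();print({k:np.round(v,3) for k,v in o.items()})
E
```

```text
pics
{'time': np.float64(0.1), 'joint_positions': array([-1.313,  0.343,  1.525, -0.   ,  1.275, -0.146]), 'dq': array([-0.   , -0.001, -0.004, -0.001, -0.002, -0.001]), 'tau': array([ 2.0000e-03, -4.3201e+01, -2.4470e+01,  7.2000e-02,  5.3000e-02,
       -0.0000e+00]), 'tool_pos': array([ 206.197, -482.372,  193.223]), 'tcp_rot': array([-1.708,  1.569,  1.837]), 'contact_force': array([-1.029, -0.106, -0.081]), 'moment': array([-0.013, -0.05 , -0.005]), 'grip_width': np.float64(91.805)}
```

View pics/top.png

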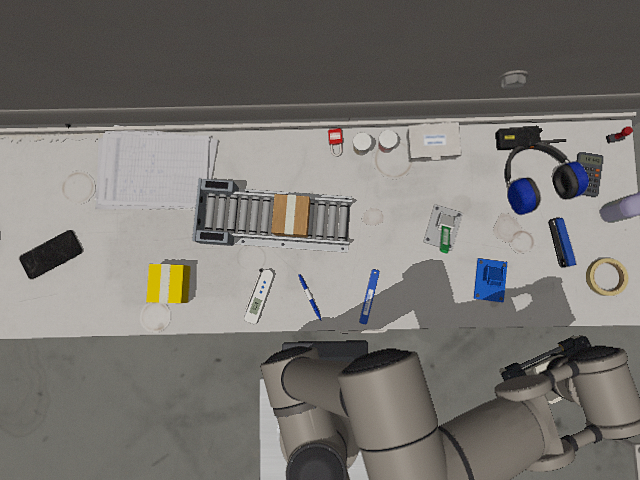

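View pics/scene.png

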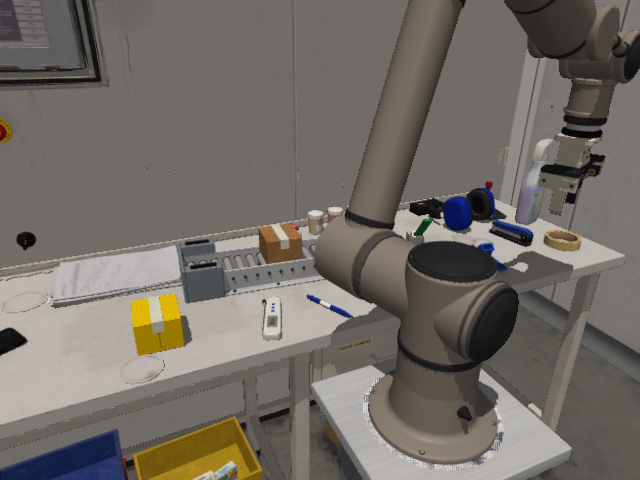

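The top view shows these candidates:
- Carton: brown at (291,215). The yellow one at (167,283) is not meant.
- Holder: grey and white with a green stick at (443,228). The blue one at (490,280) is not meant.
- Lying stick: the blue one at (370,296) is not meant.
- Detector bay: grey cheeks at (215,212), on the left.

Run:
```python
from h import *
c=load("top");P=cloud(c);col=c["color"].astype(int)
print("cam",-cv2.Rodrigues(np.array(c["rvec"]))[0].T@np.array(c["tvec"]).ravel())
def rect(m,name):
    q=P[m];q=q[~np.isnan(q[:,0])]
    r=cv2.minAreaRect(q[:,:2].astype(np.float32));print(name,len(q),r,q.mean(0).round(1),np.median(q[:,2]))
V,U=np.mgrid[0:480,0:640]
box=lambda a,b,x,y:(U>=a)&(U<=x)&(V>=b)&(V<=y)
Z=P[:,:,2]
rect(box(260,180,325,250)&(Z>108)&(Z<122),"carton")
rect(box(185,165,240,255)&(Z>75)&(Z<95),"bay")
rect(box(185,165,360,260)&(Z>38)&(Z<95),"conv")
rect(box(415,190,470,265)&(Z>4)&(Z<13),"base")
g=(col[:,:,1]>col[:,:,0]+25)&(col[:,:,1]>col[:,:,2]+15)
m=box(415,190,470,265)&g
rect(m,"stick");q=P[m];q=q[~np.isnan(q[:,0])];print(q[np.argsort(q[:,2])][::max(1,len(q)//14)].round(0).tolist())
# stick axis
w,s,vt=np.linalg.svd(q-q.mean(0));print(s,vt.round(3))
m=box(415,190,470,265)&(Z>20)&~g
rect(m,"pocket")
for n,d in(("carton",(305,215)),("rail",(345,220))):print(n,P[d[1],d[0]])
crop(c,"crop1",180,160,480,260,2.6)
crop(c,"crop2",420,195,470,260,9)
```

```text
cam [ 372.86237831  -49.53464123 1434.21852733]
carton 1360 ((574.1656494140625, 59.542701721191406), (89.84979248046875, 101.46635437011719), 84.78758239746094) [573.6  59.6 114.9] 114.84258051898792
bay 978 ((594.4760131835938, 264.320556640625), (94.27701568603516, 166.8437957763672), 84.39115142822266) [593.3 269.7  84.3] 84.53472352251083
conv 4382 ((578.6952514648438, 108.51571655273438), (407.2337646484375, 167.1450653076172), 84.25094604492188) [580.8 151.1  55.7] 46.665906152326556
base 837 ((545.5969848632812, -349.35845947265625), (150.29226684570312, 207.14646911621094), 87.0081558227539) [ 547.8 -345.8    7.7] 7.4866475013893705
stick 154 ((501.1326599121094, -344.0938415527344), (40.06846237182617, 77.52313232421875), 71.35142517089844) [ 500.  -334.3   94. ] 102.59781397208155
[[525.0, -366.0, 5.0], [539.0, -354.0, 53.0], [538.0, -337.0, 59.0], [535.0, -340.0, 67.0], [520.0, -338.0, 76.0], [509.0, -346.0, 84.0], [500.0, -344.0, 92.0], [497.0, -326.0, 103.0], [483.0, -334.0, 112.0], [486.0, -333.0, 115.0], [483.0, -319.0, 120.0], [473.0, -316.0, 122.0], [480.0, -328.0, 125.0], [467.0, -327.0, 128.0]]
[483.32265964 137.90049323  66.5836252 ] [[-0.548  0.259  0.796]
 [ 0.802  0.433  0.411]
 [-0.238  0.863 -0.445]]
pocket 328 ((521.4854125976562, -340.10247802734375), (44.941993713378906, 114.58731842041016), 70.35517120361328) [ 541.4 -345.6   57.2] 51.750240189147235
carton [570.99477524  20.98676907 112.92969262]
rail [565.463107   -82.41444821  42.19549363]
```

View pics/crop2.png

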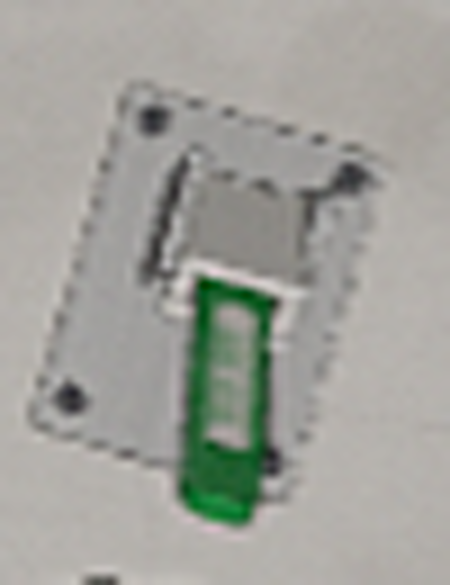

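View pics/crop1.png

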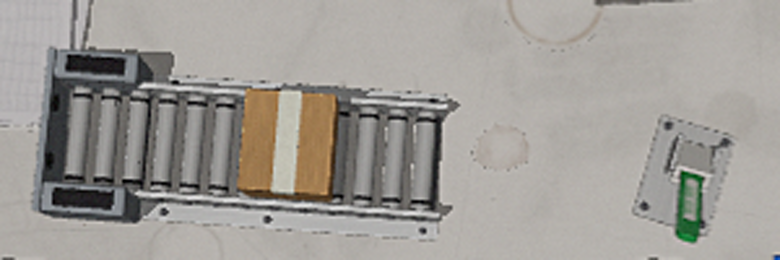

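The crops show the grey-white holder with the green stick (mouth near px (446,226), stick top near (445,252)). The brown carton sits mid-conveyor, with the bay at its left end. The tool can only shift and roll, so it stays vertical. I'll level the stick by levering it in the pads against the pocket rim.

```bash
cat >> h.py <<'E'
def go(p,jaw=None,o=None):
    """shift (m) and turn (deg) to TCP p; jaw = world xy direction of tool y (either sense)"""
    o=o or bot.get_obs(); R=Ro.from_euler("xyz",o["tcp_rot"]).as_matrix()
    s=R.T@(np.array(p,float)-o["tool_pos"])/1000; out=[s.round(4).tolist()]
    if jaw is not None:
        j=R.T@np.array([*jaw,0.]); a=np.degrees(np.arctan2(j[2],j[1])); a=(a+90)%180-90; out.append(round(a,1))
    print("go",out,"at",np.round(o["tool_pos"],1),"F",np.round(o["contact_force"],1),"w",round(float(o["grip_width"]),1),"t",round(float(o["time"]),2),"q6",round(o["joint_positions"][5],2)); return R
E
python3 - <<'E'
from h import *
c=load("top")
k=np.array([(128,82),(385,160),(280,500),(32,420)])/9+[420,195]
p=pts(c,k-.5,8);print(p.round(1), [np.linalg.norm(p[i]-p[i-1]).round(1) for i in range(4)])
ex=(p[0]+p[1]-p[2]-p[3]);ex/=np.linalg.norm(ex);mid=p.mean(0);ey=np.array([-ex[1],ex[0],0])
org=mid*[1,1,0]+10*ex;print("ex",ex,"org",org)
m=org-20*ex+[0,0,54];d=-.643*ex+[0,0,.766];tip=m+100*d
print("mouth",m,"tip",tip,"proj",(proj(c,[m,m+25*d,tip])-[420,195])*9)
# stick outline in crop: tip far edge and at mouth
u=np.array([.0976,.9952]);jx=[.9952,-.0976]
home=np.array([574.2,59.5])+200*u;print("home",home)
R=go([566.8,-14.6,193],jx);print(R.round(3))
E
```

```text
[[ 609.8 -328.1    8. ]
 [ 583.8 -404.7    8. ]
 [ 480.8 -367.9    8. ]
 [ 506.8 -294.5    8. ]] [np.float64(108.3), np.float64(80.9), np.float64(109.3), np.float64(77.9)]
ex [ 0.94621848 -0.32352835  0.        ] org [ 554.75707739 -352.01166237    0.        ]
mouth [ 535.83270783 -345.54109539   54.        ] tip [ 474.99085972 -324.73822255  130.6       ] proj [[224.21533952 297.93481977]
 [222.57169307 342.41379378]
 [217.38110829 484.34188579]]
home [593.72 258.54]
go [[0.0007, -0.2885, -0.5154], np.float64(-61.3)] at [ 206.2 -482.4  193.2] F [-1.  -0.1 -0.1] w 91.8 t 0.1 q6 -0.15
[[-0.     0.393 -0.92 ]
 [ 0.001 -0.92  -0.393]
 [-1.    -0.001 -0.   ]]
```

step_arm(targets=[[[0,-0.019,-0.034,0],[0,-0.038,-0.068,0],[0,-0.058,-0.102,0],[0,-0.077,-0.137,0],[0,-0.096,-0.172,0]]], jaw=0.55)

```text
time: 0.52
tool_pos: [327.1, -324.8, 193.1]
tcp_rot: [-1.617, 1.569, 1.927]
contact_force: [0.9, -0.7, -0.4]
grip_width: 62.8
```

step_arm(targets=[[[0,-0.019,-0.034,-7],[0,-0.038,-0.068,-14],[0,-0.058,-0.102,-21],[0,-0.077,-0.137,-28],[0,-0.096,-0.172,-35]]])

```text
time: 0.93
tool_pos: [448.4, -167.1, 193.2]
tcp_rot: [-2.129, 1.569, 2.032]
contact_force: [1.1, -0.9, 0.2]
grip_width: 41.6
```

```bash
python3 -c "
from h import *
print(go([566.8,-14.6,193],[.9952,-.0976]).round(2))"
```

```text
go [[0.0004, 0.0211, -0.1919], np.float64(-26.0)] at [ 448.4 -167.1  193.2] F [ 1.1 -0.9  0.2] w 41.6 t 0.93 q6 0.03
[[-0.    0.85 -0.52]
 [ 0.   -0.52 -0.85]
 [-1.   -0.   -0.  ]]
```

step_arm(targets=[[[0,0.004,-0.039,-5.2],[0,0.008,-0.077,-10.4],[0,0.013,-0.115,-15.6],[0,0.017,-0.154,-20.8],[0,0.021,-0.192,-26]]])

```text
time: 1.35
tool_pos: [567.4, -12.5, 193.0]
tcp_rot: [-2.353, 1.568, 2.267]
contact_force: [0.7, 0.2, -0.4]
grip_width: 41.3
```

step_arm(targets=[[[0.035,0,0,0],[0.07,0,0,0],[0.1,0,0,0],[0.118,0,0,0],[0.118,0,0,0]]])

```text
time: 1.77
tool_pos: [563.9, -11.6, 70.3]
tcp_rot: [-1.789, 1.559, 2.831]
contact_force: [0.1, 0.2, -0.6]
grip_width: 41.2
```

```bash
python3 -c "
from h import *
u=np.array([.0976,.9952]);h=np.array([593.7,258.5])-54.5*u
print(h,go([*h,75],[.9952,-.0976]).round(2))
cap('wrist','w1')"
```

```text
go [[-0.0042, 0.0045, -0.2172], np.float64(0.3)] at [563.9 -11.6  70.3] F [ 0.1  0.2 -0.6] w 41.2 t 1.77 q6 -0.07
[588.3808 204.2616] [[-0.01  1.   -0.09]
 [ 0.   -0.09 -1.  ]
 [-1.   -0.01 -0.  ]]
```

View pics/w1.png

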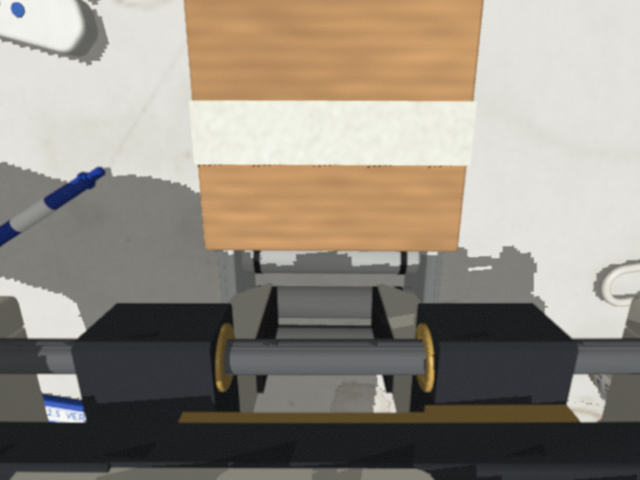

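Fingers are centred behind the carton, with its rear edge at row 248. Now a slow push.

step_arm(targets=[[[-0.002,0,-0.008,0],[-0.004,0.001,-0.016,0],[-0.004,0.001,-0.024,0],[-0.004,0.001,-0.032,0],[-0.004,0.001,-0.04,0]]])

```text
time: 2.23
tool_pos: [571.1, 28.7, 78.3]
tcp_rot: [-2.013, 1.566, 2.607]
contact_force: [0.7, -0.7, -0.3]
grip_width: 41.5
```

step_arm(targets=[[[0,0,-0.008,0],[0,0.001,-0.016,0],[0,0.001,-0.024,0],[0,0.001,-0.032,0],[0,0.001,-0.04,0]]])

```text
time: 2.65
tool_pos: [575.9, 69.3, 78.3]
tcp_rot: [-2.007, 1.566, 2.613]
contact_force: [-0.5, -0.6, 1.0]
grip_width: 41.2
```

step_arm(targets=[[[0,0,-0.008,0],[0,0.001,-0.016,0],[0,0.001,-0.024,0],[0,0.001,-0.032,0],[0,0.001,-0.04,0]]])

```text
time: 3.07
tool_pos: [580.6, 109.8, 78.2]
tcp_rot: [-1.977, 1.565, 2.643]
contact_force: [0.2, -0.6, -0.1]
grip_width: 41.2
```

step_arm(targets=[[[0,0,-0.008,0],[0,0,-0.016,0],[0,0,-0.024,0],[0,0,-0.032,0],[0,0,-0.04,0]]])

```text
time: 3.48
tool_pos: [584.3, 150.5, 78.3]
tcp_rot: [-1.999, 1.566, 2.622]
contact_force: [0.4, -0.5, 0.3]
grip_width: 41.6
```

```bash
python3 -c "
from h import *
print(go([588.4,204.3,75],[.9952,-.0976]).round(3))
c=cap('top','t2');P=cloud(c);Z=P[:,:,2]
q=P[170:260,185:330];q=q[(q[:,:,2]>108)&(q[:,:,2]<122)];print(q.mean(0),len(q),cv2.minAreaRect(q[:,:2].astype(np.float32)))"
```

```text
go [[0.0034, -0.0009, -0.054], np.float64(0.3)] at [584.3 150.5  78.3] F [ 0.4 -0.5  0.3] w 41.6 t 3.48 q6 0.21
[[-0.005  0.996 -0.092]
 [ 0.003 -0.092 -0.996]
 [-1.    -0.005 -0.002]]
[562.76812111 230.10249847 114.6496357 ] 300 ((566.06982421875, 225.85714721679688), (54.884063720703125, 51.89194107055664), 1.307364583015442)
```

step_arm(targets=[[[0,0,-0.008,0],[0,0,-0.016,0],[0,0,-0.024,0],[0,0,-0.031,0],[0,0,-0.037,0]]])

```text
time: 3.95
tool_pos: [587.8, 189.7, 78.5]
tcp_rot: [-2.186, 1.565, 2.436]
contact_force: [0.6, -1.1, 0.3]
grip_width: 41.4
```

step_arm(targets=[[[0,0,-0.003,0],[0,0,-0.006,0],[0,0,-0.009,0],[0,0,-0.011,0],[0,0,-0.013,0]]])

```text
time: 4.37
tool_pos: [588.9, 202.7, 78.5]
tcp_rot: [-2.156, 1.565, 2.465]
contact_force: [0.6, -0.3, 0.3]
grip_width: 41.2
```

step_arm(targets=[[[0,0,-0.001,0],[0,0,-0.002,0],[0,0,-0.003,0],[0,0,-0.004,0],[0,0,-0.005,0]]])

```text
time: 4.78
tool_pos: [588.8, 205.1, 78.4]
tcp_rot: [-1.386, 1.564, -3.048]
contact_force: [-3.0, -13.3, 2.7]
grip_width: 41.5
```

step_arm(targets=[[[0,0,-0.001,0],[0,0,-0.002,0],[0,0,-0.002,0],[0,0,-0.002,0],[0,0,-0.002,0]]])

```text
time: 5.2
tool_pos: [588.8, 204.9, 78.5]
tcp_rot: [-1.001, 1.563, -2.663]
contact_force: [-1.0, -8.8, 2.8]
grip_width: 41.6
```

step_arm(targets=[[[0,0,0.004,0],[0,0,0.01,0],[0,0,0.02,0],[0,0,0.03,0],[0,0,0.04,0]]])

```text
time: 5.62
tool_pos: [585.0, 164.1, 78.7]
tcp_rot: [-1.016, 1.563, -2.679]
contact_force: [-0.7, 0.0, -0.5]
grip_width: 41.4
```

step_arm(targets=[[[-0.03,0,0.01,0],[-0.065,0,0.02,0],[-0.1,0,0.03,0],[-0.12,0,0.06,0],[-0.12,0,0.1,0]]], jaw=0)

```text
time: 6.03
tool_pos: [579.1, 65.3, 204.7]
tcp_rot: [0.905, 1.567, -0.754]
contact_force: [0.8, -1.2, 0.7]
grip_width: 70.2
```

```bash
python3 -c "
from h import *
ey=[.3235,.9462]
m=np.array([535.8,-345.5,54]);d=np.array([-.643*.9462,.643*.3235,.766]);g=m+50*d;print('grasp',g)
print(go([g[0],g[1],195],ey).round(3))
c=cap('top','t3');P=cloud(c);Z=P[:,:,2]
q=P[170:260,185:330];q=q[(q[:,:,2]>108)&(q[:,:,2]<122)];print(q.mean(0),len(q),cv2.minAreaRect(q[:,:2].astype(np.float32)))
crop(c,'t3c',180,165,360,260,4)"
```

```text
grasp [ 505.37967  -335.099475   92.3     ]
go [[0.0106, -0.038, 0.4054], np.float64(-76.2)] at [579.1  65.3 204.7] F [ 0.8 -1.2  0.7] w 70.2 t 6.03 q6 0.07
[[ 0.003  0.996 -0.089]
 [-0.003 -0.089 -0.996]
 [-1.     0.003  0.003]]
[592.84762231 261.41795248 114.57016431] 1222 ((593.4090576171875, 260.5351257324219), (84.81478881835938, 101.07247924804688), 83.95458221435547)
```

View pics/t3c.png

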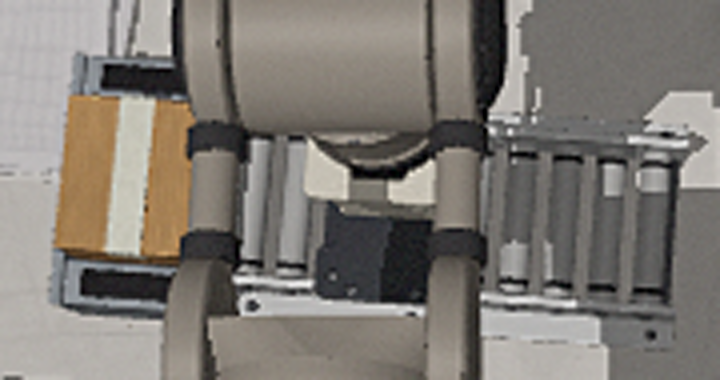

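The carton is home: measured middle about (593,260), front face at the stop plate. Next is the holder. I'll turn +104 so the camera faces away from the leaning stick.

step_arm(targets=[[[0,-0.004,0.04,7],[0,-0.008,0.08,14],[0,-0.012,0.12,21],[0,-0.016,0.16,28],[0,-0.02,0.2,35]]])

```text
time: 6.5
tool_pos: [537.8, -141.9, 203.7]
tcp_rot: [0.498, 1.563, -1.785]
contact_force: [0.1, 0.4, 0.9]
grip_width: 91.7
```

```bash
python3 -c "
from h import *
print(go([505.4,-335.1,195],[.3235,.9462]).round(3))"
```

```text
go [[0.0103, 0.1016, 0.1675], np.float64(68.1)] at [ 537.8 -141.9  203.7] F [0.1 0.4 0.9] w 91.7 t 6.5 q6 0.32
[[-0.002  0.757 -0.653]
 [-0.008 -0.653 -0.757]
 [-1.     0.004  0.007]]
```

step_arm(targets=[[[0.002,0.02,0.034,7],[0.004,0.041,0.067,14],[0.006,0.061,0.1,21],[0.008,0.081,0.134,28],[0.01,0.102,0.168,35]]])

```text
time: 6.92
tool_pos: [504.0, -337.9, 195.0]
tcp_rot: [1.079, 1.563, -1.821]
contact_force: [1.3, -0.3, -0.0]
grip_width: 92.3
```

step_arm(targets=[[[0,0,0,7],[0,0,0,14],[0,0,0,21],[0,0,0,28],[0,0,0,33]]])

```text
time: 7.33
tool_pos: [503.2, -338.4, 194.6]
tcp_rot: [1.579, 1.564, -1.904]
contact_force: [-0.5, 0.8, -0.6]
grip_width: 92.1
```

```bash
python3 -c "
from h import *
print(go([505.4,-335.1,74],[.3235,.9462]).round(3))
c=cap('wrist','w2')
m=np.array([535.8,-345.5,54]);d=np.array([-.643*.9462,.643*.3235,.766]);
print(proj(c,[m,m+50*d,m+100*d,[554.8,-352,0]]))"
```

```text
go [[0.1206, -0.0047, -0.001], np.float64(-0.7)] at [ 503.2 -338.4  194.6] F [-0.5  0.8 -0.6] w 92.1 t 7.33 q6 1.2
[[-0.002 -0.335 -0.942]
 [-0.007 -0.942  0.335]
 [-1.     0.007 -0.   ]]
[[315.48440621 176.86905827]
 [315.58300633 225.81445944]
 [315.70493769 284.43145747]
 [315.86261497 147.76958467]]
```

View pics/w2.png

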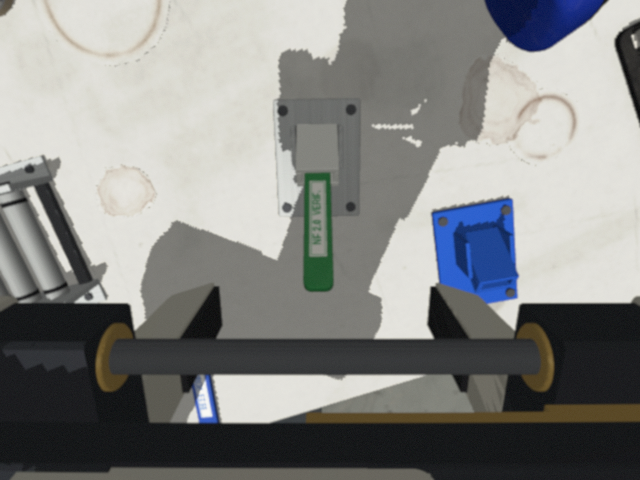

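The wrist view shows the green stick from mouth (317,174) to tip (318,288), within 4 px of the prediction. I'll descend and pinch it.

step_arm(targets=[[[0.03,-0.0035,-0.001,0],[0.06,-0.0035,-0.001,0],[0.09,-0.0035,-0.001,0],[0.11,-0.0035,-0.001,0],[0.12,-0.0035,-0.001,0]]])

```text
time: 7.8
tool_pos: [503.1, -335.2, 71.3]
tcp_rot: [0.822, 1.564, -2.663]
contact_force: [0.2, -0.3, 0.6]
grip_width: 92.0
```

```bash
python3 -c "
from h import *
print(go([505.0,-336.3,75],[.3235,.9462]).round(3))
c=cap('wrist','w3')
cap('scene','s3')"
```

```text
go [[-0.0038, 0.0004, -0.0021], np.float64(-0.8)] at [ 503.1 -335.2   71.3] F [ 0.2 -0.3  0.6] w 92.0 t 7.8 q6 1.21
[[-0.006 -0.337 -0.942]
 [-0.003 -0.942  0.337]
 [-1.     0.005  0.005]]
```

View pics/w3.png

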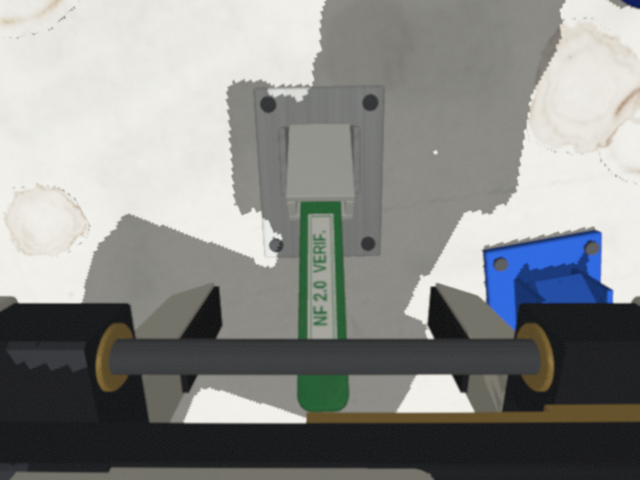

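Stick at column 323 is centred between the fingers. I'll nudge and close.

step_arm(targets=[[[-0.002,0,-0.002,0],[-0.003,0,-0.002,-0.8],[-0.003,0,-0.002,-0.8],[-0.003,0,-0.002,-0.8],[-0.003,0,-0.002,-0.8]]], jaw=0.6)

```text
time: 8.32
tool_pos: [506.2, -336.6, 76.8]
tcp_rot: [1.259, 1.564, -2.213]
contact_force: [0.1, -0.5, 0.5]
grip_width: 63.3
```

step_arm(targets=[[[0,0,0,0],[0,0,0,0],[0,0,0,0],[0,0,0,0],[0,0,0,0]]], jaw=1)

```text
time: 8.73
tool_pos: [506.1, -336.6, 76.7]
tcp_rot: [1.242, 1.564, -2.229]
contact_force: [0.5, 0.4, -0.3]
grip_width: 29.5
```

```bash
python3 -c "
from h import *
o=bot.get_obs();d=np.array([-.643*.9462,.643*.3235,.766])
print(go(o['tool_pos']+60*d).round(3))"
```

```text
go [[-0.0459, 0.0003, 0.0387]] at [ 506.1 -336.6   76.7] F [ 0.5  0.4 -0.3] w 29.5 t 8.73 q6 1.2
[[-0.004 -0.324 -0.946]
 [-0.005 -0.946  0.324]
 [-1.     0.006  0.002]]
```

Jaws still closing (29.5). Finish the close, then draw out along the slope.

step_arm(targets=[[[0,0,0,0],[0,0,0,0],[0,0,0,0],[0,0,0,0],[0,0,0,0]]])

```text
time: 9.15
tool_pos: [506.1, -336.6, 76.7]
tcp_rot: [1.247, 1.564, -2.224]
contact_force: [-0.2, 1.2, -0.5]
grip_width: 0.5
```

step_arm(targets=[[[-0.008,0,0.0065,0],[-0.016,0,0.013,0],[-0.024,0,0.02,0],[-0.035,0,0.03,0],[-0.046,0,0.039,0]]])

```text
time: 9.57
tool_pos: [468.5, -323.4, 124.1]
tcp_rot: [1.306, 1.564, -2.165]
contact_force: [-0.3, -0.4, 0.1]
grip_width: 0.3
```

```bash
python3 -c "
from h import *
go(bot.get_obs()['tool_pos'])
c=cap('scene','s4');crop(c,'s4c',380,180,520,280,5.5)"
```

```text
go [[0.0, 0.0, 0.0]] at [ 468.5 -323.4  124.1] F [-0.3 -0.4  0.1] w 0.3 t 9.57 q6 1.17
```

View pics/s4c.png

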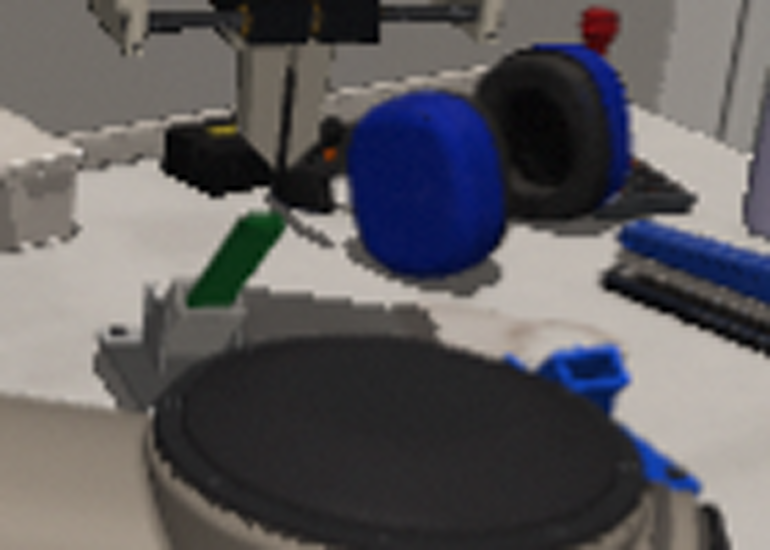

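The jaws shut on nothing (0.3 mm) and the stick is still in the pocket at crop px (235,260). I need to find out why, so I'll check heights and the finger position against the camera data.

Run:
```python
from h import *
for n in("w2","w3"):
    c=load(n);P=cloud(c);col=c["color"].astype(int)
    m=(col[:,:,1]>col[:,:,0]+25)&(col[:,:,1]>col[:,:,2]+15)
    v,u=np.nonzero(m);q=P[m];k=~np.isnan(q[:,0])&(q[:,2]>30)
    v,u,q=v[k],u[k],q[k]
    for r in range(v.min(),v.max()+1,15):
        s=v==r
        if s.any():print(n,r,u[s].min(),u[s].max(),np.median(q[s],0).round(1))
c=load("w3")
t=np.array([503.1,-335.2,71.3]);ey=np.array([-.337,-.942,0])
print("tips",proj(c,[t,t+46*ey,t-46*ey,t+[0,0,19]+46*ey,t+[0,0,19]-46*ey]).round())
P=cloud(c)
for r in(290,300,330,380):print(r,P[r,212].round(0),P[r,200].round(0),P[r,437].round(0),P[r,450].round(0))
```

```text
w2 173 306 329 [ 538.4 -348.2   54.5]
w2 188 305 330 [ 526.  -351.2   65.2]
w2 203 305 330 [ 516.3 -348.1   76. ]
w2 218 305 330 [ 509.3 -338.    86.8]
w2 233 305 331 [ 498.  -341.8   96.5]
w2 248 304 331 [ 492.1 -332.1  105.2]
w2 263 304 332 [ 484.  -329.5  114.6]
w2 278 304 332 [ 476.1 -326.7  123.4]
w3 201 330 337 [ 536.3 -354.8   54.5]
w3 216 301 340 [ 532.5 -345.8   61.3]
w3 231 300 341 [ 528.7 -337.1   67.1]
w3 246 300 342 [ 521.6 -340.1   74.1]
w3 261 300 342 [ 515.7 -339.    79.8]
w3 276 300 343 [ 507.7 -344.6   85.4]
w3 291 300 343 [ 503.1 -343.    91.4]
w3 306 299 344 [ 500.4 -334.8   96.3]
w3 321 299 345 [ 496.1 -332.4  101.8]
w3 336 299 345 [ 491.2 -331.8  107. ]
w3 381 298 347 [ 478.3 -327.1  120.6]
w3 396 298 348 [ 474.6 -326.4  125. ]
w3 411 311 321 [ 469.2 -321.2  126.2]
tips [[320. 279.]
 [408. 279.]
 [232. 279.]
 [417. 294.]
 [224. 295.]]
290 [ 528. -295.  107.] [ 531. -292.  111.] [ 497. -385.  109.] [ 496. -390.  111.]
300 [ 527. -297.  115.] [ 531. -295.  121.] [ 496. -383.  116.] [ 497. -387.  121.]
330 [ 516. -293.  119.] [ 524. -296.  133.] [ 484. -380.  118.] [ 493. -382.  134.]
380 [ 422. -215.   -1.] [ 425. -206.   -1.] [ 363. -382.    0.] [ 357. -392.   -3.]
```

Run:
```python
from h import *
c=load("s4");t=np.array([468.5,-323.4,124.1])
print("proj z+0,+10..40",proj(c,[t+[0,0,k] for k in(0,10,20,30,40)]).round(1).tolist())
P=cloud(c)
for uv in((428,212),(431,215),(427,205),(437,205),(431,218)):print(uv,P[uv[1],uv[0]].round(0))
c=cap("wrist","w5");P=cloud(c)
print(proj(c,[t+[0,0,k] for k in(0,20,35)]).round(1))
crop(c,"w5c",200,180,440,360,3)
s=load("s3");t3=np.array([503.1,-335.2,71.3]);ey=np.array([-.337,-.942,0])
print("s3 tips",proj(s,[t3+46*ey,t3-46*ey]).round())
cv2.imwrite("pics/m.png",np.hstack([cv2.resize(c["color"][180:360,200:440,::-1],(400,300)),cv2.resize(s["color"][165:285,380:540,::-1],(400,300))]))
```

```text
proj z+0,+10..40 [[427.8, 219.9], [428.2, 216.4], [428.6, 212.9], [429.0, 209.4], [429.4, 205.9]]
(428, 212) [ 749. -544.   11.]
(431, 215) [ 701. -519.   21.]
(427, 205) [ 459. -308.  172.]
(437, 205) [ 448. -331.  172.]
(431, 218) [ 718. -534.    2.]
[[319.7 276.6]
 [319.6 292.6]
 [319.5 306.9]]
s3 tips [[438. 232.]
 [406. 233.]]
```

View pics/m.png

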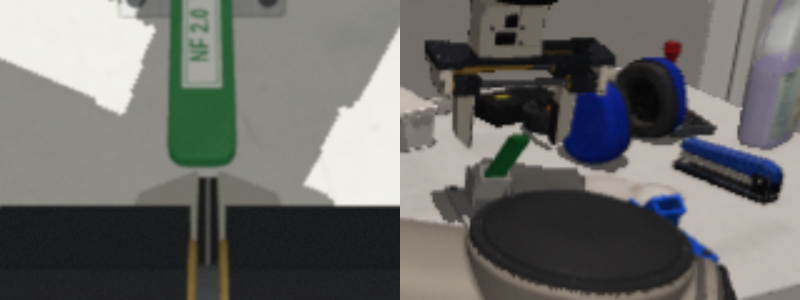

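Run:
```python
from h import *
o=bot.get_obs();t=o["tool_pos"];R=Ro.from_euler("xyz",o["tcp_rot"]).as_matrix();print(t)
c=load("w5");P=cloud(c)
q=(P-t)@R   # tool frame
for n,b in(("tool frame rows",(322,328)),):
    for r in range(270,320,4):
        print(r,[q[r,u].round(0).tolist() for u in (300,318,325,332,345)])
c=load("w3");t=np.array([503.1,-335.2,71.3]);q=(cloud(c)-t)@R
m=(abs(q[:,:,1])<75)&(abs(q[:,:,1])>35)&(abs(q[:,:,2])<40)&(q[:,:,0]<5)&(q[:,:,0]>-70)
a=q[m];print("w3 fingers n",len(a),"x max",np.sort(a[:,0])[-20:].round(0),"z",np.percentile(a[:,2],[1,50,99]))
v,u=np.nonzero(m);print(v.min(),v.max(),u.min(),u.max())
```

```text
[ 469.15374485 -324.13122524  125.67481656]
270 [[127.0, -19.0, 47.0], [-2.0, -1.0, -4.0], [-2.0, 2.0, -4.0], [-1.0, 6.0, -4.0], [128.0, 20.0, 47.0]]
274 [[126.0, -19.0, 50.0], [-2.0, -1.0, -2.0], [-3.0, 2.0, -2.0], [-3.0, 6.0, -2.0], [127.0, 20.0, 50.0]]
278 [[126.0, -19.0, 54.0], [1.0, -1.0, 1.0], [1.0, 2.0, 1.0], [1.0, 6.0, 1.0], [127.0, 20.0, 54.0]]
282 [[126.0, -19.0, 58.0], [127.0, -3.0, 58.0], [128.0, 3.0, 58.0], [127.0, 9.0, 58.0], [127.0, 20.0, 58.0]]
286 [[127.0, -19.0, 62.0], [-37.0, -1.0, -11.0], [-33.0, 2.0, -9.0], [-38.0, 5.0, -11.0], [127.0, 20.0, 62.0]]
290 [[-41.0, -8.0, -11.0], [-43.0, -1.0, -11.0], [-38.0, 2.0, -9.0], [-40.0, 5.0, -11.0], [-42.0, 10.0, -11.0]]
294 [[-45.0, -8.0, -11.0], [-46.0, -1.0, -11.0], [-40.0, 2.0, -8.0], [-46.0, 5.0, -11.0], [-44.0, 10.0, -10.0]]
298 [[-49.0, -8.0, -11.0], [-48.0, -1.0, -11.0], [-40.0, 2.0, -7.0], [-49.0, 5.0, -11.0], [-49.0, 10.0, -11.0]]
302 [[-53.0, -8.0, -11.0], [-52.0, -1.0, -11.0], [-40.0, 2.0, -5.0], [-53.0, 5.0, -11.0], [-52.0, 10.0, -11.0]]
306 [[-107.0, -4.0, -37.0], [-53.0, -1.0, -10.0], [-42.0, 2.0, -4.0], [-56.0, 5.0, -11.0], [-106.0, 7.0, -36.0]]
310 [[-108.0, -4.0, -36.0], [-56.0, -1.0, -10.0], [-42.0, 2.0, -2.0], [-59.0, 5.0, -11.0], [-108.0, 7.0, -36.0]]
314 [[-110.0, -4.0, -36.0], [-59.0, -0.0, -9.0], [-43.0, 2.0, -1.0], [-64.0, 5.0, -12.0], [-110.0, 7.0, -36.0]]
318 [[-112.0, -4.0, -36.0], [-63.0, -0.0, -10.0], [-42.0, 2.0, 2.0], [-66.0, 5.0, -11.0], [-111.0, 7.0, -36.0]]
w3 fingers n 5522 x max [-33. -33. -32. -32. -32. -32. -32. -32. -32. -32. -32. -32. -32. -32.
 -32. -32. -32. -32. -32. -31.] z [-13.45801963 -11.39966196   7.02172266]
283 376 138 509
```

The fingers really end about 33 mm behind the reported TCP, with a y offset of +2 mm. All three sources agree: wrist depth open and closed, the scene view, and the miss itself. So true tip z is about the reported z + 33. I'll reopen and re-approach with that correction.

step_arm(targets=[[[0,0,0,0],[0,0,0,0],[0,0,0,0],[0,0,0,0],[0,0,0,0]]], jaw=0.3)

```text
time: 10.08
tool_pos: [469.1, -324.0, 125.1]
tcp_rot: [1.643, 1.563, -1.828]
contact_force: [0.3, -0.3, 0.1]
grip_width: 29.4
```

step_arm(targets=[[[-0.01,0,0,0],[-0.01,0,0,0],[-0.01,0,0,0],[-0.01,0,0,0],[-0.01,0,0,0]]])

```text
time: 10.5
tool_pos: [469.1, -323.8, 135.0]
tcp_rot: [1.628, 1.563, -1.844]
contact_force: [-0.1, -0.0, 0.5]
grip_width: 61.7
```

```bash
python3 -c "
from h import *
print(go([506,-334.3,41],[.3235,.9462]).round(3))"
```

```text
go [[0.094, -0.0028, -0.0383], np.float64(-0.0)] at [ 469.1 -323.8  135. ] F [-0.1 -0.   0.5] w 61.7 t 10.5 q6 1.17
[[-0.002 -0.324 -0.946]
 [-0.007 -0.946  0.324]
 [-1.     0.008 -0.   ]]
```

step_arm(targets=[[[0,-0.003,-0.02,0],[0,-0.003,-0.038,0],[0.02,-0.003,-0.038,0],[0.04,-0.003,-0.038,0],[0.06,-0.003,-0.038,0]]])

```text
time: 10.92
tool_pos: [506.2, -333.8, 74.2]
tcp_rot: [1.68, 1.563, -1.791]
contact_force: [0.4, 0.2, -2.0]
grip_width: 64.6
```

step_arm(targets=[[[0.015,0,0,0],[0.027,0,0,0],[0.034,0,0,0],[0.034,0,0,0],[0.034,0,0,0]]])

```text
time: 11.33
tool_pos: [506.1, -334.1, 40.3]
tcp_rot: [1.658, 1.563, -1.813]
contact_force: [-0.3, 0.1, -0.9]
grip_width: 64.1
```

```bash
python3 -c "
from h import *
print(go([506,-334.3,41],[.3235,.9462]).round(3))
c=cap('wrist','w6');o=bot.get_obs();R=Ro.from_euler('xyz',o['tcp_rot']).as_matrix();q=(cloud(c)-o['tool_pos'])@R
for r in (290,310,330):
  g=(c['color'][r].astype(int));m=(g[:,1]>g[:,0]+25)&(g[:,1]>g[:,2]+15)&(np.arange(640)>200)&(np.arange(640)<450);u=np.nonzero(m)[0]
  print(r,u.min() if len(u) else None,u.max() if len(u) else None,q[r,u].mean(0).round(1))
L=q[285:330];
for s in(-1,1):
  m=(s*L[:,:,1]>18)&(s*L[:,:,1]<60)&(abs(L[:,:,2])<14)&(L[:,:,0]>-70)&(L[:,:,0]<-25);a=L[m];print(s,len(a),'x',a[:,0].max(),'inner y',(s*a[:,1]).min())
"
```

```text
go [[-0.0007, 0.0002, 0.0001], np.float64(-0.0)] at [ 506.1 -334.1   40.3] F [-0.3  0.1 -0.9] w 64.1 t 11.33 q6 1.2
[[-0.002 -0.324 -0.946]
 [-0.008 -0.946  0.324]
 [-1.     0.008 -0.001]]
290 301 351 [-38.1   2.6 -10.8]
310 301 352 [-44.6   2.8  -4.8]
330 300 353 [-50.5   2.8   1. ]
-1 2275 x -31.551859895427057 inner y 29.83618598924147
1 2265 x -31.406815374413803 inner y 33.75350284944687
```

Stick at y 2.7, finger centre at 2.0, and the stick crosses at the true grasp depth (x −50). Closing.

step_arm(targets=[[[0,0,0,0],[0,0,0,0],[0,0,0,0],[0,0,0,0],[0,0,0,0]]], jaw=1)

```text
time: 11.8
tool_pos: [506.6, -334.5, 41.2]
tcp_rot: [1.848, 1.562, -1.624]
contact_force: [-0.6, 0.1, 0.1]
grip_width: 35.4
```

step_arm(targets=[[[0,0,0,0],[0,0,0,0],[0,0,0,0],[0,0,0,0],[0,0,0,0]]])

```text
time: 12.22
tool_pos: [506.6, -334.5, 41.2]
tcp_rot: [1.849, 1.562, -1.622]
contact_force: [0.2, 0.0, 0.5]
grip_width: 21.6
```

Holding at 21.6 mm. Drawing out.

step_arm(targets=[[[-0.005,0,0.004,0],[-0.01,0,0.0084,0],[-0.015,0,0.0126,0],[-0.02,0,0.0168,0],[-0.025,0,0.021,0]]])

```text
time: 12.63
tool_pos: [486.3, -327.3, 66.9]
tcp_rot: [1.864, 1.562, -1.608]
contact_force: [1.2, 0.5, -0.5]
grip_width: 21.8
```

step_arm(targets=[[[-0.006,0,0.005,0],[-0.012,0,0.01,0],[-0.018,0,0.015,0],[-0.024,0,0.02,0],[-0.03,0,0.025,0]]])

```text
time: 13.05
tool_pos: [462.1, -318.8, 97.6]
tcp_rot: [1.88, 1.562, -1.592]
contact_force: [-0.6, -0.8, -0.3]
grip_width: 21.9
```

```bash
cat >> h.py <<'E'
def stick(fn):
    c=cap('wrist',fn);o=bot.get_obs();R=Ro.from_euler('xyz',o['tcp_rot']).as_matrix();q=(cloud(c)-o['tool_pos'])@R
    col=c['color'].astype(int);m=(col[:,:,1]>col[:,:,0]+25)&(col[:,:,1]>col[:,:,2]+15)&(abs(q[:,:,1])<18)&(q[:,:,0]<70)
    a=q[m];
    for z0 in range(-80,61,10):
        s=a[abs(a[:,2]-z0)<2]
        if len(s):print(z0,np.median(s,0).round(1))
    print("z range",np.percentile(a[:,2],[.5,99.5]))
    f=np.polyfit(a[:,2],a[:,0],1);print("tilt deg (x per z)",np.degrees(np.arctan(f[0])).round(1),"x at z=0",f[1].round(1))
    p=np.nonzero(m);print(p[0].min(),p[0].max(),p[1].min(),p[1].max())
E
python3 -c "
from h import *
go(bot.get_obs()['tool_pos']);stick('w7')"
```

```text
go [[0.0, 0.0, 0.0]] at [ 462.1 -318.8   97.6] F [-0.6 -0.8 -0.3] w 21.9 t 13.05 q6 1.17
-60 [ 15.7   1.7 -59.8]
-50 [  4.4   1.7 -50. ]
-40 [ -6.    1.7 -40. ]
-30 [-16.2   2.2 -30.5]
-20 [-27.5   1.3 -19.8]
-10 [-37.9   0.9 -10.1]
0 [-48.4   0.1  -0.1]
20 [-69.6   1.8  20. ]
z range [-65.48289971  21.50514585]
tilt deg (x per z) -46.7 x at z=0 -48.4
147 411 296 353
```

The stick is out, at 46.7° elevation, with its lower end at world z ≈ 76. I'll move over the pocket rim and lever it down.

step_arm(targets=[[[-0.003,0,-0.012,0],[-0.003,0,-0.024,0],[-0.003,0,-0.037,0],[0.005,0,-0.037,0],[0.014,0,-0.037,0]]])

```text
time: 13.52
tool_pos: [497.0, -331.1, 84.4]
tcp_rot: [1.996, 1.56, -1.476]
contact_force: [-0.3, -1.1, -0.4]
grip_width: 21.4
```

step_arm(targets=[[[0.004,0,0,0],[0.008,0,0,0],[0.012,0,0,0],[0.016,0,0,0],[0.02,0,0,0]]])

```text
time: 13.93
tool_pos: [497.5, -331.8, 64.8]
tcp_rot: [2.12, 1.559, -1.352]
contact_force: [1.1, -0.8, 3.7]
grip_width: 21.7
```

```bash
python3 -c "
from h import *
go(bot.get_obs()['tool_pos']);stick('w8')"
```

```text
go [[0.0, 0.0, 0.0]] at [ 497.5 -331.8   64.8] F [ 1.1 -0.8  3.7] w 21.7 t 13.93 q6 1.19
-70 [  9.8   2.3 -69.8]
-60 [  1.   2. -60.]
-50 [ -7.6   2.  -50. ]
-40 [-16.3   2.  -39.9]
-30 [-24.8  -4.6 -30. ]
-20 [-33.5   1.6 -20.1]
-10 [-42.1   1.2 -10.2]
0 [-50.7   1.2  -0.1]
20 [-68.7   2.4  20.8]
z range [-72.18357606  23.26531283]
tilt deg (x per z) -40.9 x at z=0 -50.8
135 411 296 352
```

Levering works: tilt is 40.9° and the force is only about 4 N. Continuing.

step_arm(targets=[[[0.004,0,0,0],[0.008,0,0,0],[0.012,0,0,0],[0.016,0,0,0],[0.02,0,0,0]]])

```text
time: 14.4
tool_pos: [496.9, -331.6, 43.5]
tcp_rot: [1.987, 1.56, -1.484]
contact_force: [-0.6, -0.7, 5.6]
grip_width: 21.6
```

step_arm(targets=[[[0.003,0,0,0],[0.006,0,0,0],[0.009,0,0,0],[0.012,0,0,0],[0.015,0,0,0]]])

```text
time: 14.82
tool_pos: [496.6, -331.6, 28.1]
tcp_rot: [1.939, 1.561, -1.533]
contact_force: [-1.6, 1.2, 4.3]
grip_width: 21.0
```

```bash
python3 -c "
from h import *
go(bot.get_obs()['tool_pos']);stick('w9')"
```

```text
go [[0.0, 0.0, 0.0]] at [ 496.6 -331.6   28.1] F [-1.6  1.2  4.3] w 21.0 t 14.82 q6 1.19
-80 [-36.3   1.9 -80. ]
-70 [-38.2   1.9 -70.1]
-60 [-40.2   1.9 -59.9]
-50 [-42.1   2.3 -50. ]
-40 [-43.9   2.3 -40.6]
-30 [-45.9  -4.7 -30. ]
-20 [-47.9   1.1 -20. ]
-10 [-49.8   0.5 -10. ]
0 [-51.6   1.9  -0.1]
20 [-55.5   8.8  20.3]
30 [-57.4   1.9  30.4]
z range [-92.85416241  33.76290891]
tilt deg (x per z) -10.9 x at z=0 -51.6
82 411 296 353
```

step_arm(targets=[[[0.002,0,0,0],[0.004,0,0,0],[0.006,0,0,0],[0.008,0,0,0],[0.0095,0,0,0]]])

```text
time: 15.28
tool_pos: [496.2, -331.4, 17.7]
tcp_rot: [1.837, 1.561, -1.635]
contact_force: [-2.2, 1.0, 4.7]
grip_width: 22.2
```

```bash
python3 -c "
from h import *
go(bot.get_obs()['tool_pos']);stick('w10')"
```

```text
go [[0.0, 0.0, 0.0]] at [ 496.2 -331.4   17.7] F [-2.2  1.   4.7] w 22.2 t 15.28 q6 1.19
-80 [-52.3   2.2 -80.2]
-70 [-52.2   2.2 -70. ]
-60 [-52.2   2.2 -60. ]
-50 [-52.2   1.9 -50. ]
-40 [-52.1   2.4 -40.5]
-30 [-52.   -4.8 -30. ]
-20 [-51.9   1.5 -20. ]
-10 [-51.8  -0.  -10.1]
0 [-52.    0.7   0.1]
20 [-52.   -5.1  21.5]
30 [-51.9   2.3  30.7]
40 [-51.6   1.9  38.8]
z range [-94.01753995  38.8585935 ]
tilt deg (x per z) 0.2 x at z=0 -51.9
73 411 293 357
```

The stick is level (0.2°). Its middle is at tool (−47, 2, −19). Lift, then carry it to the carton.

step_arm(targets=[[[-0.02,0,0,0],[-0.05,0,0,0],[-0.08,0,0,0],[-0.11,0,0,0],[-0.14,0,0,0]]])

```text
time: 15.75
tool_pos: [496.1, -329.7, 158.1]
tcp_rot: [1.742, 1.562, -1.729]
contact_force: [0.7, -1.2, -0.3]
grip_width: 21.6
```

```bash
python3 -c "
from h import *
o=bot.get_obs();R=Ro.from_euler('xyz',o['tcp_rot']).as_matrix()
p=np.array([593.7,258.5,167])-R@[-47.5,2,-19];print(p);go([p[0],p[1],o['tool_pos'][2]]);go(p);stick('w11')"
```

```text
[576.30875298 266.15141945 119.45791015]
go [[-0.005, -0.5897, 0.1171]] at [ 496.1 -329.7  158.1] F [ 0.7 -1.2 -0.3] w 21.6 t 15.75 q6 1.19
go [[0.0336, -0.59, 0.1171]] at [ 496.1 -329.7  158.1] F [ 0.7 -1.2 -0.3] w 21.6 t 15.75 q6 1.19
-80 [-43.    0.9 -79.8]
-70 [-43.3   0.9 -70. ]
-60 [-43.6   0.9 -60. ]
-50 [-43.7   1.2 -50. ]
-40 [-44.    1.2 -40. ]
-30 [-44.2  -5.8 -30. ]
-20 [-44.5   0.5 -20. ]
-10 [-44.7   0.5  -9.9]
0 [-45.   -1.5   0.2]
30 [-45.5  -5.8  30.1]
40 [-45.8   0.5  39.8]
z range [-91.18374063  40.94870703]
tilt deg (x per z) -1.3 x at z=0 -44.9
73 411 293 357
```

step_arm(targets=[[[0,-0.02,0.004,0],[0,-0.05,0.01,0],[0,-0.08,0.016,0],[0,-0.11,0.022,0],[0,-0.14,0.028,0]]])

```text
time: 16.22
tool_pos: [517.5, -188.7, 162.1]
tcp_rot: [2.314, 1.555, -1.158]
contact_force: [0.8, -0.1, -0.4]
grip_width: 21.6
```

step_arm(targets=[[[0,-0.03,0.006,0],[0,-0.06,0.012,0],[0,-0.09,0.018,0],[0,-0.12,0.024,0],[0,-0.15,0.03,0]]])

```text
time: 16.63
tool_pos: [537.6, -35.4, 159.2]
tcp_rot: [2.283, 1.555, -1.189]
contact_force: [1.1, 0.3, -0.7]
grip_width: 21.5
```

step_arm(targets=[[[0,-0.03,0.006,0],[0,-0.06,0.012,0],[0,-0.09,0.018,0],[0,-0.12,0.024,0],[0,-0.15,0.03,0]]])

```text
time: 17.05
tool_pos: [557.7, 117.9, 156.3]
tcp_rot: [2.241, 1.556, -1.231]
contact_force: [0.2, -0.1, -0.3]
grip_width: 21.6
```

step_arm(targets=[[[0,-0.03,0.006,0],[0,-0.06,0.012,0],[0,-0.09,0.018,0],[0,-0.115,0.023,0],[0,-0.13,0.026,0]]])

```text
time: 17.47
tool_pos: [574.8, 252.4, 153.4]
tcp_rot: [2.194, 1.557, -1.276]
contact_force: [-0.5, -1.0, -0.9]
grip_width: 21.4
```

```bash
python3 -c "
from h import *
c=cap('scene','s12');cap('top','t12')
o=bot.get_obs();R=Ro.from_euler('xyz',o['tcp_rot']).as_matrix()
p=np.array([593.7,258.5,167])-R@[-47.5,2,-19];go(p,[.3235,.9462]);stick('w12')
P=cloud(c);q=P[200:320,150:320].reshape(-1,3);q=q[(q[:,2]>111)&(q[:,2]<119)&(q[:,1]>150)&(q[:,1]<330)]
print('carton top seen',q.min(0),q.max(0),len(q))
crop(c,'s12c',130,120,330,320,3)"
```

```text
go [[0.0337, -0.0141, 0.003], np.float64(0.2)] at [574.7 252.  153.3] F [-0.4 -0.5 -0.8] w 21.9 t 17.57 q6 2.2
-80 [-50.5   0.2 -80. ]
-70 [-50.7   0.5 -70. ]
-60 [-50.9   0.6 -60. ]
-50 [-50.9   0.6 -50. ]
-40 [-51.    0.6 -40.4]
-30 [-51.2   1.9 -30.1]
-20 [-51.3  -0.5 -19.9]
-10 [-51.3  -0.9 -10. ]
0 [-51.6  -1.3   0.3]
20 [-52.1  -6.3  21.7]
30 [-52.1   0.9  30.5]
40 [-51.8  -0.1  39.1]
z range [-93.50628823  39.51680317]
tilt deg (x per z) -0.9 x at z=0 -51.8
73 412 293 356
carton top seen [535.46537205 150.77297934 111.00310712] [872.34620013 328.44867198 118.79504829] 819
```

View pics/s12c.png

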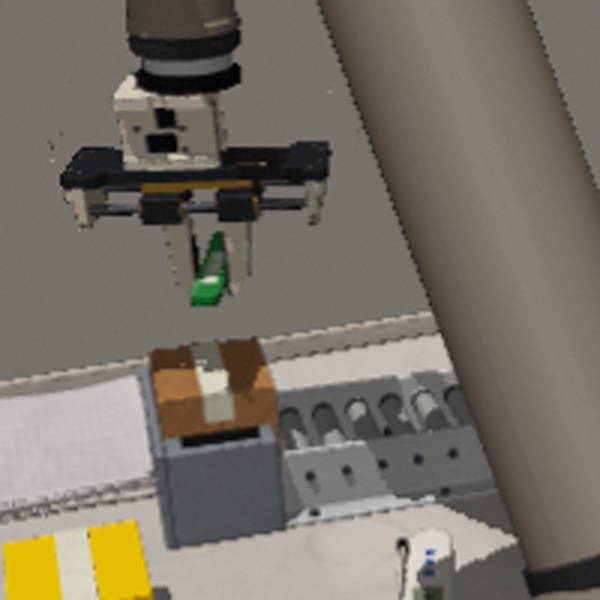

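The scene crop shows the stick held level above the carton (crop px (208,275)). The carton sits between the cheeks at the stop (crop px (212,395)). Final lowering.

step_arm(targets=[[[0.007,-0.004,0.001,0],[0.014,-0.008,0.002,0],[0.021,-0.012,0.003,0],[0.028,-0.014,0.003,0],[0.034,-0.014,0.003,0]]])

```text
time: 18.03
tool_pos: [576.3, 263.8, 117.9]
tcp_rot: [2.083, 1.556, -1.387]
contact_force: [0.0, 0.2, -0.7]
grip_width: 21.4
```

step_arm(targets=[[[0,0,0,0],[0,0,0,0],[0,0,0,0],[0,0,0,0],[0,0,0,0]]])

```text
time: 18.45
tool_pos: [576.6, 263.8, 118.4]
tcp_rot: [2.144, 1.556, -1.325]
contact_force: [-0.5, 0.4, -0.9]
grip_width: 21.6
```

```bash
python3 -c "
from h import *
go(bot.get_obs()['tool_pos'])
for n in('wrist','scene','top'):
  c=cap(n,n[0]+'13');P=cloud(c);col=c['color'].astype(int);V=P.reshape(-1,3);C=col.reshape(-1,3)
  near=(abs(V[:,0]-594)<110)&(abs(V[:,1]-258)<110)
  g=near&(C[:,1]>C[:,0]+25)&(C[:,1]>C[:,2]+15)&(V[:,2]>130);a=V[g]
  if len(a)>20:
    ax=np.linalg.svd(a-a.mean(0),full_matrices=False)[2][0];s=(a-a.mean(0))@ax;lo,hi=np.percentile(s,[.5,99.5])
    print(n,'stick n',len(a),'mean',a.mean(0).round(1),'axis',ax.round(3),'len',round(hi-lo),'ends',(a.mean(0)+lo*ax).round(),(a.mean(0)+hi*ax).round())
  b=near&(V[:,2]>111)&(V[:,2]<119)&(C[:,0]>C[:,2]+25);q=V[b]
  u=np.array([.0976,.9952]);
  if len(q)>50:
    s=(q[:,:2]-[593.7,258.5])@u;w=(q[:,:2]-[593.7,258.5])@[.9952,-.0976];print(n,'carton top n',len(q),'y',np.percentile(s,[1,99]).round(1),'x',np.percentile(w,[1,99]).round(1),'z',np.median(q[:,2]).round(1))
"
```

```text
go [[0.0, 0.0, 0.0]] at [576.6 263.8 118.4] F [-0.5  0.4 -0.9] w 21.6 t 18.45 q6 2.22
wrist stick n 13354 mean [621.  247.3 170. ] axis [-0.946  0.324  0.007] len 133 ends [665. 232. 170.] [539. 275. 171.]
wrist carton top n 15994 y [-44.6  43.3] x [-39.6  48.8] z 114.7
scene stick n 125 mean [554.3 271.2 169.5] axis [-0.963  0.27  -0.016] len 139 ends [652. 244. 171.] [519. 281. 169.]
scene carton top n 523 y [-42.6  46.4] x [-54.  45.] z 115.1
top stick n 175 mean [640.  239.8 169.7] axis [-0.941  0.338  0.01 ] len 51 ends [664. 231. 169.] [616. 248. 170.]
top carton top n 226 y [-45.4  26.9] x [-49.6  49. ] z 114.7
```

```bash
python3 -c "
from h import *
print(bot.close_job())"
```

```text
the job is handed in; nothing more can be done
None
```

The job is handed in, with the carton home in the bay and the stick held level above it at about 18.5 s of the 61 s allowed.

- **Carton:** I pushed it along the rollers until the force rose to about 13 N against the end stop. The last camera check put its top face within about 1–2 mm of the computed home position. The stop contact itself was judged from the force, not seen directly.
- **Stick:** I drew it out along the slope and levelled it by levering it in the pads against the rim of its own pocket, with 4–6 N of force, because the tool could not tilt. It ended level within about 1° in all three cameras. Its middle is at about (594, 256), at a height of 165 mm, so 50 mm above the carton top. The gripper opening is 21.6 mm and there is no outside force.

**What disagreed:** the first grasp closed on nothing. The fingers really end about 33 mm behind the reported TCP, with a 2 mm sideways offset; wrist depth and the scene view both showed this. I corrected for it and the second grasp held. It also means the carton was pushed close to its top edge, about 4 mm below it. The pictures show it upright and seated.

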